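# Find the rocking corner of a jig plate and shim it

## Robot

A 6-joint arm with a two-finger parallel gripper is mounted at the origin on a cart in front of the work surface, level with it; the furniture and walls round the work are solid. World frame = base frame: x ahead of the robot, y to its left, z up, the work surface at z = 0. Lengths are in m, angles in rad, forces in N, time in s.
With the tool pointing down it reaches from about 0.3 to 1 m from the base axis. Payload 5.1 kg.
Tool frame: the origin (TCP) lies midway between the tips of the shut fingers; the grasp point (between the pads) lies 19 mm behind it; z points along the fingers, y is the line along which they close (so a half turn about z gives the same grasp; the last joint's range is limited). The gripper opens to 95 mm and grips with 3 to 60 N. Pads are 20 mm wide; open, the fingers measure 119 mm over their backs; the gripper's body (75 mm by 180 mm) begins 59 mm behind the grasp point.
Start: joints at [-0.083, 0.124, 1.65, -0, 1.367, -0.083], TCP at [0.65, -0, 0.215] pointing down, gripper open.
Joint ranges: [-2.61, 2.61], [-1.02, 2.33], [0.03, 2.71], [-1.35, 4.49], [0.32, 2.68], [-2.91, 2.91]. Speed limits (rad/s): [2.57, 2.57, 3.14, 3.14, 3.14, 3.14].

## Interface

Orientations are given as a unit quaternion [x, y, z, w].
In Python, from cell import get_state, viewer, job gives the robot as it stands.
- The arm moves only by the tool move_arm, never from a script. Its argument "targets" is a list of rows, each a list of 5 numbers: the shift along the tool's x, y, z in units of 150 mm (1.0 is 150 mm), then the turn about the tool's z in units of pi/2 rad (1.0 is pi/2 rad), then the gripper's target within -1 to 1 (fully open at 1, half-way at 0, shut at -1). In form: [[x, y, z, yaw, jaw], ...]. A call has 1 to 8 rows; each row is the pose to reach, as a shift and turn from the pose commanded when the call began, along the tool's axes at that moment; what a row does not reach only later rows make up. A row lasts 1/12 s, in which the tool goes at most 41.7 mm and 7.16 degrees, less where a joint would pass 70% of its speed; a pose out of reach is approached as far as the arm can. A call with a number of a shift or a turn outside -1 to 1 is refused whole. A call with a gripper value outside its range is refused whole. The fingers move at their own pace and stop on an object; "grip_force" is the grip in N (left out, the last holds). Time passes only in rows, so rows that repeat a pose let the fingers close. It gives the time, the measured TCP pose, the force, the opening and the grip force at its end, in the units of the state.
- get_state(): the state, without advancing time (a new reading comes with each control period).
- viewer.grab_frame(name): name is "scene" or "side" or "wrist"; returns a dict with "img" (384x512x3 uint8, blue, green, red), "z_map" (384x512 float32, m along the optical axis (not along the pixel's ray), 0 where there is no reading), "intrinsics" (3x3 intrinsics, pixels), "dist_coeffs" ([k1, k2, p1, p2, k3] as OpenCV has them; the pictures are not rectified), "rvec" (rotation vector, rad) and "tvec" (3), from world to camera coordinates, as OpenCV has them; the wrist camera has in their place "mount" (4x4, takes a point from camera to tool coordinates, whose origin is the TCP and whose axes are the flange's). Camera axes: x right, y down, z forward; pixel columns grow to the right and rows downward; lengths in m; the calibration is good to about 2 mm. A picture is of the moment at which its call begins: read the wrist's pose just before it.
- job.hand_in(): hands the job in; it is judged then, once.
The state is a dict: "clock": time; "joint_positions": joint angles; "dq": joint speeds; "joint_torque": joint torques, N m; "ee_pos": TCP position; "orientation": TCP orientation; "contact_force": force on the tool from outside, world axes, zero at the start; "ft_torque": the same for the moment, N m; "finger_gap": opening from 0.0 (shut) to 1.0 (fully open); "finger_force": force on a finger pad.
Only numpy, scipy, OpenCV 4.12 (cv2) and the standard library are available. Lean on these libraries where they do the work, as an engineer would, in place of code of your own. Each camera call takes 0.05 s, during which the arm holds its last target. There are 200 camera calls.

## Task

The aluminium jig plate rocks: one of its four corners gives when pressed, though all look alike. Press down on the corners one after another with the fingertips until you find the one that gives, pressing it down to its stop, then press that corner's shim lever down flat, leaving the other three levers up. Lift nothing, and leave the filter cube standing on the plate and the objective case and the tape roll where they are.

Things in the scene. Friction and masses are not known exactly. Their poses are not given: they have to be found in the camera images.
- base: Painted grey steel base plate fixed to the worktop, 170 x 280 x 6 mm (x, y, z). Origin at the centre of its underside, on the worktop; its x axis points away from the robot (to the back), y to the left, at a yaw of up to 0.3 rad. Low fences half-way along each side, 35 mm high, keep the aluminium plate from sliding.
- plate: Loose aluminium plate, 160 x 160 x 10 mm, 0.6 to 0.9 kg, level on four like pads at its corners. Origin: centre of its underside, 28 mm above the worktop (top at 38 mm); axes along the base's. Three pads are rigid; one, at a corner that differs from run to run, is sprung: under 3 to 6 N that corner sinks 5 mm to a stop and comes back up when released.
- corner_fl (a point): Place to press at the front left corner of the plate: a 12 mm dark dot on its top face, 62 mm (base x) and 58 mm (base y) from the plate's centre, above that corner's pad; 38 mm above the worktop when not pressed. Moves with the plate.
- shim_fl (a joint): Angle of the front left shim lever, a steel lever that sticks out sideways from under the front left corner, hinged along the base's x, 18 mm above the worktop. 0 to 0.1 = raised (outer end up), 0.5 = flat, against its stop. It stays where it is left; about 8 N down on its outer pad turns it. Flat, its nose lets the corner sink 1 to 2 mm at most.
- shim_fl_pad (a point): Centre of the top of the finger pad (24 x 26 mm) at the outer end of the front left shim lever, 32 mm out from its hinge. About 37 mm above the worktop with the lever raised, 22 mm when flat; on its way down it moves about 5 mm outward. With the lever flat it is at 64 mm (base x) and 119 mm (base y) from the base's centre.
- witness_fl (a joint): Travel (m) of a brass witness pin hidden under the plate near its front left corner: 0 at the start, pushed down about 4 mm when that corner sinks fully, and it then stays down, so it tells that this corner has been found to give.
- corner_fr (a point): Place to press at the front right corner of the plate: a 12 mm dark dot on its top face, 62 mm (base x) and 58 mm (base y) from the plate's centre, above that corner's pad; 38 mm above the worktop when not pressed. Moves with the plate.
- shim_fr (a joint): Angle of the front right shim lever, a steel lever that sticks out sideways from under the front right corner, hinged along the base's x, 18 mm above the worktop. 0 to 0.1 = raised (outer end up), 0.5 = flat, against its stop. It stays where it is left; about 8 N down on its outer pad turns it. Flat, its nose lets the corner sink 1 to 2 mm at most.
- shim_fr_pad (a point): Centre of the top of the finger pad (24 x 26 mm) at the outer end of the front right shim lever, 32 mm out from its hinge. About 37 mm above the worktop with the lever raised, 22 mm when flat; on its way down it moves about 5 mm outward. With the lever flat it is at 64 mm (base x) and 119 mm (base y) from the base's centre.
- witness_fr (a joint): Travel (m) of a brass witness pin hidden under the plate near its front right corner: 0 at the start, pushed down about 4 mm when that corner sinks fully, and it then stays down, so it tells that this corner has been found to give.
- corner_bl (a point): Place to press at the back left corner of the plate: a 12 mm dark dot on its top face, 62 mm (base x) and 58 mm (base y) from the plate's centre, above that corner's pad; 38 mm above the worktop when not pressed. Moves with the plate.
- shim_bl (a joint): Angle of the back left shim lever, a steel lever that sticks out sideways from under the back left corner, hinged along the base's x, 18 mm above the worktop. 0 to 0.1 = raised (outer end up), 0.5 = flat, against its stop. It stays where it is left; about 8 N down on its outer pad turns it. Flat, its nose lets the corner sink 1 to 2 mm at most.
- shim_bl_pad (a point): Centre of the top of the finger pad (24 x 26 mm) at the outer end of the back left shim lever, 32 mm out from its hinge. About 37 mm above the worktop with the lever raised, 22 mm when flat; on its way down it moves about 5 mm outward. With the lever flat it is at 64 mm (base x) and 119 mm (base y) from the base's centre.
- witness_bl (a joint): Travel (m) of a brass witness pin hidden under the plate near its back left corner: 0 at the start, pushed down about 4 mm when that corner sinks fully, and it then stays down, so it tells that this corner has been found to give.
- corner_br (a point): Place to press at the back right corner of the plate: a 12 mm dark dot on its top face, 62 mm (base x) and 58 mm (base y) from the plate's centre, above that corner's pad; 38 mm above the worktop when not pressed. Moves with the plate.
- shim_br (a joint): Angle of the back right shim lever, a steel lever that sticks out sideways from under the back right corner, hinged along the base's x, 18 mm above the worktop. 0 to 0.1 = raised (outer end up), 0.5 = flat, against its stop. It stays where it is left; about 8 N down on its outer pad turns it. Flat, its nose lets the corner sink 1 to 2 mm at most.
- shim_br_pad (a point): Centre of the top of the finger pad (24 x 26 mm) at the outer end of the back right shim lever, 32 mm out from its hinge. About 37 mm above the worktop with the lever raised, 22 mm when flat; on its way down it moves about 5 mm outward. With the lever flat it is at 64 mm (base x) and 119 mm (base y) from the base's centre.
- witness_br (a joint): Travel (m) of a brass witness pin hidden under the plate near its back right corner: 0 at the start, pushed down about 4 mm when that corner sinks fully, and it then stays down, so it tells that this corner has been found to give.
- cube_mid (a point): Centre of a small black filter cube, 45 x 34 x 43 mm, standing loose on the middle of the plate. To be left standing.
- case_mid (a point): Centre of a black objective case, 45 mm across, 66 mm tall, standing loose on the worktop to the left. Bystander. Behind it stands a fixed black tower computer, 0.36 m tall, x from 0.49 to 0.80 m, y from 0.24 to 0.44 m: pass in front of it or above it.
- tape_mid (a point): Centre of a roll of tape, 96 mm across, 25 mm high, lying loose on the worktop to the right. Bystander.
Mind the look-alikes: they are no part of the job. Of the things that look like the part that bears cube_mid, the middle-sized one is meant.

How it is judged:
On the way, in this order (a step that is already met when the one before it is completed fails the run):
1. the corner that gives has been pressed down (value of joint any of witness_fl, witness_fr, witness_bl, witness_br above 0.0025 m), for 0.1 s.
2. the shim lever of that corner is flat and the others are up (((value of joint witness_fl above 0.0025 m and value of joint shim_fl above 0.42 rad and value of joint each of shim_fr, shim_bl, shim_br below 0.2 rad) or (value of joint witness_fr above 0.0025 m and value of joint shim_fr above 0.42 rad and value of joint each of shim_fl, shim_bl, shim_br below 0.2 rad) or (value of joint witness_bl above 0.0025 m and value of joint shim_bl above 0.42 rad and value of joint each of shim_fl, shim_fr, shim_br below 0.2 rad) or (value of joint witness_br above 0.0025 m and value of joint shim_br above 0.42 rad and value of joint each of shim_fl, shim_fr, shim_bl below 0.2 rad))), for 0.2 s.
At the end, for the whole second after the job is handed in: The lever of the corner found to give (witness pin down over 2.5 mm) is flat (over 0.42 rad), the other levers are up (under 0.2 rad), the plate lies level (0.02 rad) and at rest on its pads, within 8 mm of the middle of the base, and the filter cube stands upright on it (((value of joint witness_fl above 0.0025 m and value of joint shim_fl above 0.42 rad and value of joint each of shim_fr, shim_bl, shim_br below 0.2 rad) or (value of joint witness_fr above 0.0025 m and value of joint shim_fr above 0.42 rad and value of joint each of shim_fl, shim_bl, shim_br below 0.2 rad) or (value of joint witness_bl above 0.0025 m and value of joint shim_bl above 0.42 rad and value of joint each of shim_fl, shim_fr, shim_br below 0.2 rad) or (value of joint witness_br above 0.0025 m and value of joint shim_br above 0.42 rad and value of joint each of shim_fl, shim_fr, shim_bl below 0.2 rad)) and angle between plate's own z axis and vertical below 0.02 rad and height (world z) of plate between 0.024 and 0.032 m and horizontal distance between plate and base below 0.008 m and angle between cube_mid's own z axis and vertical below 0.1 rad and z of cube_mid in the frame of plate between 0.026 and 0.037 m and linear speed of plate below 0.01 m/s); the robot touches nothing.
It fails at once if the plate is lifted off its pads (height (world z) of plate above 0.036 m).
It fails at once if the filter cube is lifted or carried, or moved by more than 25 mm (distance of cube_mid from where it was at the start of the episode above 0.025 m or z of cube_mid in the frame of plate above 0.045 m).
It fails at once if the filter cube is tipped over (angle between cube_mid's own z axis and vertical above 0.4 rad).
It fails at once if the objective case is moved by more than 20 mm (distance of case_mid from where it was at the start of the episode above 0.02 m).
It fails at once if the tape roll is moved by more than 20 mm (distance of tape_mid from where it was at the start of the episode above 0.02 m).
It also fails if it takes over 64 s, if anything falls off the work surface, if the arm or the gripper's body presses on something with over 40 N, if the wrist force passes 120 N, or if a joint passes its speed limit or range.

## Working session

There is one attempt and no reset: what is moved stays moved. The work goes in short steps, Python scripts to look and compute and a tool call to move; the robot and the scene stay as the last step left them, time stands still between calls to the robot, and variables do not carry over. Pictures are saved under pics/ and viewed, at most 10 in all, crops included, and the job is handed in when it is done.

Besides the shell and the picture viewer there is one more tool, called in YAML: its name, and indented under it one key for each argument. move_arm: Moves the arm, as the interface text tells. Shifts and turns lie within -1 to 1; 1 stands for 150 mm of shift or pi/2 rad of turn. Its arguments: {"type":"object","properties":{"targets":{"type":"array"},"grip_force":{"type":"number"}},"required":["targets"]}

```bash
ls; mkdir -p pics
cat > h.py <<'E'
import numpy as np, cv2
from cell import get_state, viewer, job
def pts(f):
    "world xyz per pixel from depth"
    K,d=np.array(f['intrinsics']),np.array(f['dist_coeffs'])
    h,w=f['z_map'].shape
    uv=np.stack(np.meshgrid(np.arange(w),np.arange(h)),-1).reshape(-1,1,2).astype(float)
    n=cv2.undistortPoints(uv,K,d).reshape(h,w,2)
    z=f['z_map'][...,None]
    c=np.concatenate([n*z,z],-1)
    R=cv2.Rodrigues(np.array(f['rvec'],float))[0]
    return (c-np.array(f['tvec']).reshape(3))@R
def ray(f,u,v,z):
    n=cv2.undistortPoints(np.array([[[u,v]]],float),np.array(f['intrinsics']),np.array(f['dist_coeffs'])).reshape(2)
    R=cv2.Rodrigues(np.array(f['rvec'],float))[0]
    d=R.T@np.array([n[0],n[1],1]); o=-R.T@np.array(f['tvec']).reshape(3)
    return o+d*(z-o[2])/d[2]
E
python3 - <<'E'
from h import *
a=viewer.grab_frame('scene');b=viewer.grab_frame('side')
np.save('a.npy',a,allow_pickle=True);np.save('b.npy',b,allow_pickle=True)
cv2.imwrite('pics/scene.png',a['img']);cv2.imwrite('pics/side.png',b['img'])
s=get_state();print(s['clock'],s['ee_pos'],s['orientation'],s['contact_force'])
E
```

```text
pics
0.1 [6.49429927e-01 3.18353249e-05 2.13517242e-01] [ 7.07105843e-01  7.07107106e-01 -5.96955843e-04 -7.14049766e-04] [-0.45227982 -0.07341677 -0.44691466]
```

View pics/scene.png

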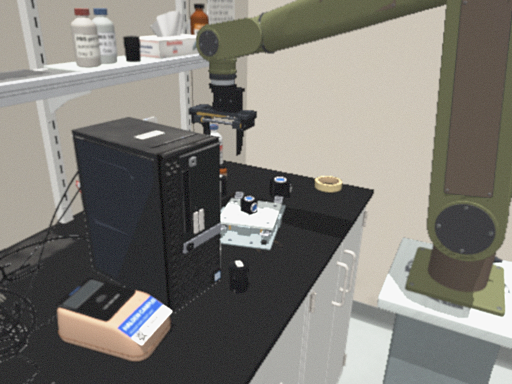

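View pics/side.png

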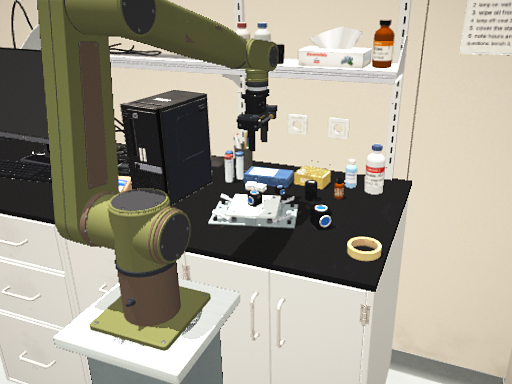

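The scene view shows the plate at about (250,218) with a black cube on it at (249,204), a second cube at (281,186), the case at (239,275) and the tape at (328,184). The side view shows cubes at (254,197) on the plate, (321,215) larger and (281,190) smaller. I'll check with the wrist camera.

Run:
```python
from h import *
s=get_state();w=viewer.grab_frame('wrist')
np.save('w.npy',[w,s],allow_pickle=True)
cv2.imwrite('pics/wrist.png',w['img']);print(w['mount'],w['intrinsics'])
a=np.load('a.npy',allow_pickle=True).item();b=np.load('b.npy',allow_pickle=True).item()
A=cv2.resize(a['img'][170:270,190:350],(800,500),interpolation=2)
cv2.imwrite('pics/sc.png',A)
```

```text
[[-9.49256110e-04 -9.62331662e-01 -2.71876572e-01  7.69211271e-02]
 [ 9.99999072e-01 -1.17914173e-03  6.82185279e-04  2.89320199e-04]
 [-9.77069506e-04 -2.71875672e-01  9.62331889e-01 -1.71055959e-01]
 [ 0.00000000e+00  0.00000000e+00  0.00000000e+00  1.00000000e+00]] [[283.77927033   0.         256.40518961]
 [  0.         283.77927033 191.98296343]
 [  0.           0.           1.        ]]
```

View pics/wrist.png

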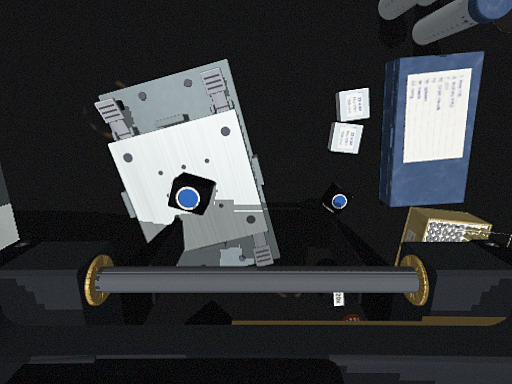

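View pics/sc.png

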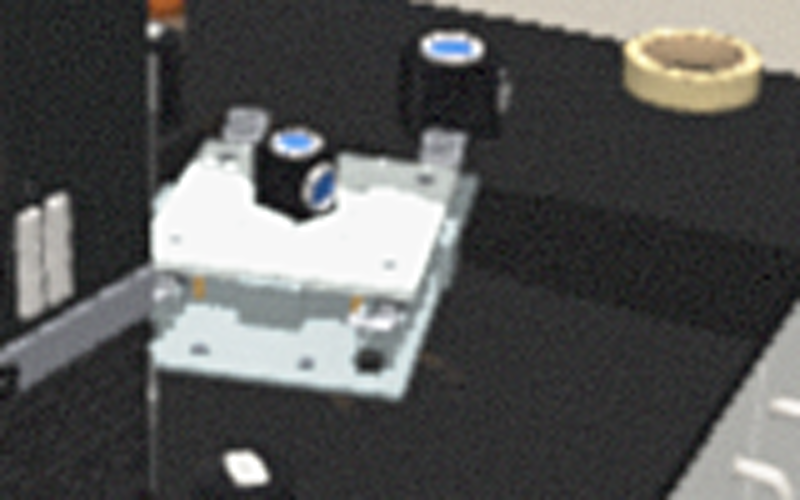

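```bash
cat >> h.py <<'E'
from scipy.spatial.transform import Rotation as Ro
def wray(w,s,u,v,z):
    n=cv2.undistortPoints(np.array([[[u,v]]],float),np.array(w['intrinsics']),np.array(w['dist_coeffs'])).reshape(2)
    R=Ro.from_quat(s['orientation']).as_matrix();M=np.array(w['mount'])
    o=R@M[:3,3]+s['ee_pos'];d=R@M[:3,:3]@np.array([n[0],n[1],1]);return o+d*(z-o[2])/d[2]
E
python3 - <<'E'
from h import *
w,s=np.load('w.npy',allow_pickle=True)
def cen(u,v,r=9):
    g=w['img'][v-r:v+r+1,u-r:u+r+1].min(2);m=(g<130).astype(np.uint8)
    n,l,st,c=cv2.connectedComponentsWithStats(m);i=l[r,r];print(i,st[i]);return c[i]+[u-r,v-r]
P=[]
for n,(u,v) in dict(fl=(128,158),bl=(225,131),br=(251,219)).items():
    c=cen(u,v);p=wray(w,s,*c,.038);P.append(p);print(n,c,p)
P=np.array(P)
d=P[1]-P[0];e=P[1]-P[2];print(np.linalg.norm(d),np.linalg.norm(e),np.arctan2(d[1],d[0]),np.arctan2(-e[0],e[1]))
C=(P[0]+P[2])/2; y=(np.arctan2(d[1],d[0])+np.arctan2(-e[0],e[1]))/2
print('C',C,y)
R=np.array([[np.cos(y),-np.sin(y)],[np.sin(y),np.cos(y)]])
for n,sx,sy in (('fl',-1,1),('fr',-1,-1),('bl',1,1),('br',1,-1)):
    print(n,C[:2]+R@[sx*.062,sy*.058],'pad',C[:2]+R@[sx*.064,sy*.117],[ (wray(w,s,u,v,.037)[:2]-C[:2])@R for u,v in [(114,118),(214,85),(262,248)]] if n=='fl' else '')
a=np.load('a.npy',allow_pickle=True).item();b=np.load('b.npy',allow_pickle=True).item()
print('cubetop',wray(w,s,188,198,.081),'small',wray(w,s,339,201,.03), 'big',ray(b,320,208,.05),ray(a,280.5,180,.05),'case',ray(a,238,265,.066),'tape',ray(b,365,243,.025))
E
```

```text
1 [ 4  4  9  9 58]
fl [127.39655172 157.39655172] [0.49183247 0.02315295 0.038     ]
1 [ 5  5  9  9 64]
bl [224.875   130.96875] [0.61201413 0.05489613 0.038     ]
1 [ 4  5 10  9 74]
br [250.40540541 218.97297297] [ 0.64178163 -0.05749345  0.038     ]
0.12430309619466082 0.1162648786929449 0.25822952671408006 0.25891489763659054
C [ 0.56680705 -0.01717025  0.038     ] 0.2585722121753353
fl [0.49203755 0.02304817] pad [0.4750177  0.07957538] [array([-0.06020557,  0.10576822]), array([0.06473932, 0.11073259]), array([ 0.06620844, -0.10279959])]
fr [ 0.5216988  -0.08909553] pad [ 0.53485162 -0.14664554] 
bl [0.6119153  0.05475503] pad [0.59876248 0.11230504] 
br [ 0.64157655 -0.05738867] pad [ 0.65859639 -0.11391587] 
cubetop [ 0.57323238 -0.01572357  0.081     ] small [ 0.75766276 -0.03552096  0.03      ] big [ 0.5891454  -0.23807918  0.05      ] [ 0.57442223 -0.25643296  0.05      ] case [0.43653949 0.2926187  0.066     ] tape [ 0.46150765 -0.40940396  0.025     ]
```

Look-alikes of the filter cube are the one on the plate at wrist (188,198), the small one at wrist (339,201), and the large one at side (321,215). The one on the plate is middle-sized, so it is the one meant, and the enlarged scene crop confirms it stands on the plate. The three visible dots are spaced 124 and 116 mm apart, which matches the description. I'll start with the back left corner.

move_arm:
  targets:
    - [0.2,-0.15,0.3,0,-1]
    - [0.365,-0.253,0.6,0,-1]
    - [0.365,-0.253,0.8,0,-1]
    - [0.365,-0.253,0.95,0,-1]
    - [0.365,-0.253,1.0,0,-1]
    - [0.365,-0.253,1.0,0,-1]
    - [0.365,-0.253,1.0,0,-1]
    - [0.365,-0.253,1.0,0,-1]

```text
clock: 0.82
ee_pos: [0.6146, 0.0543, 0.0679]
orientation: [0.707, 0.707, 0.002, 0.002]
contact_force: [1.1, -0.3, 0.9]
finger_gap: 0.497
finger_force: 0.0
```

move_arm:
  targets:
    - [0,0,0,0,-1]
    - [0,0,0,0,-1]
    - [0,0,0,0,-1]
    - [0,0,0,0,-1]
    - [0,0,0.06,0,-1]
    - [0,0,0.12,0,-1]
    - [0,0,0.15,0,-1]
    - [0,0,0.15,0,-1]

```text
clock: 1.48
ee_pos: [0.6102, 0.0547, 0.0395]
orientation: [0.707, 0.707, -0.002, -0.002]
contact_force: [-0.4, -1.1, -0.4]
finger_gap: 0.007
finger_force: 0.0
```

move_arm:
  targets:
    - [0,0,0.015,0,-1]
    - [0,0,0.025,0,-1]
    - [0,0,0.035,0,-1]
    - [0,0,0.035,0,-1]
    - [0,0,0.035,0,-1]

```text
clock: 1.9
ee_pos: [0.6121, 0.0548, 0.0375]
orientation: [0.707, 0.707, -0.0, -0.0]
contact_force: [-3.2, 0.4, 4.6]
finger_gap: 0.008
finger_force: 2.0
```

move_arm:
  targets:
    - [0,0,0.007,0,-1]
    - [0,0,0.013,0,-1]
    - [0,0,0.013,0,-1]
    - [0,0,0.013,0,-1]

```text
clock: 2.23
ee_pos: [0.6124, 0.055, 0.0355]
orientation: [0.707, 0.707, 0.0, 0.0]
contact_force: [-3.4, 1.2, 5.0]
finger_gap: 0.007
finger_force: 2.5
```

move_arm:
  targets:
    - [0,0,0.01,0,-1]
    - [0,0,0.02,0,-1]
    - [0,0,0.02,0,-1]
    - [0,0,0.02,0,-1]

```text
clock: 2.57
ee_pos: [0.6126, 0.0551, 0.0337]
orientation: [0.707, 0.707, 0.0, 0.0]
contact_force: [-5.5, 2.5, 10.9]
finger_gap: 0.007
finger_force: 5.4
```

move_arm:
  targets:
    - [0,0,0.01,0,-1]
    - [0,0,0.015,0,-1]
    - [0,0,0.015,0,-1]
    - [0,0,0.015,0,-1]
    - [0,0,0.015,0,-1]

```text
clock: 2.98
ee_pos: [0.6127, 0.0551, 0.0335]
orientation: [0.707, 0.707, 0.0, -0.0]
contact_force: [-9.7, 1.4, 20.2]
finger_gap: 0.002
finger_force: 10.2
```

Run:
```python
from h import *
for i in range(3):
    s=get_state();w=viewer.grab_frame('wrist');print(s['ee_pos'],s['contact_force'])
np.save('w2.npy',[w,s],allow_pickle=True)
b=viewer.grab_frame('side');cv2.imwrite('pics/p2.png',np.vstack([cv2.resize(w['img'][:300],(683,400)),cv2.resize(b['img'][160:240,190:326],(683,200))])[:600])
```

```text
[0.61273916 0.05512154 0.03350537] [-9.70233374  1.43864375 20.19789779]
[0.61274206 0.05513834 0.03350432] [-11.07157226   1.41535209  20.22208223]
[0.61272691 0.0551537  0.03347871] [-10.52705509   0.98516803  20.32397762]
```

View pics/p2.png

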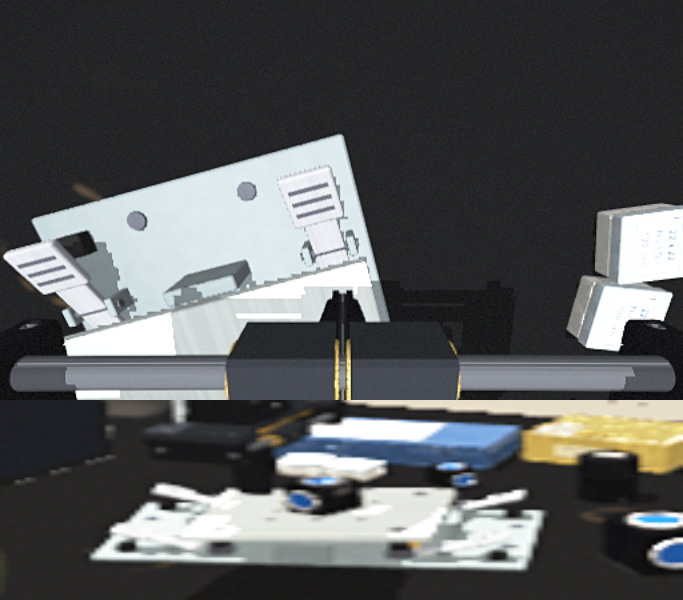

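The wrist view shows the fingers on the back left corner at about (345,300) and its raised lever pad at (310,196). The corner sank about 4–5 mm at roughly 5 N and then stopped hard at 20 N, so back left is the one that gives. Next I'll measure its pad.

Run:
```python
from h import *
w,s=np.load('w2.npy',allow_pickle=True)
print(wray(w,s,310/1.334,196/1.334,.037),[wray(w,s,u/1.334,v/1.334,.038)[:2] for u,v in((278,176),(328,166),(343,211),(292,223))])
```

```text
[0.59906094 0.11223082 0.037     ] [array([0.58556891, 0.12091825]), array([0.60715766, 0.12510185]), array([0.61357466, 0.10574382]), array([0.59083086, 0.10038637])]
```

move_arm:
  targets:
    - [0,0,-0.03,0,-1]
    - [0,0,-0.1,0,-1]
    - [0,0,-0.2,0,-1]
    - [0,0,-0.2,0,-1]

```text
clock: 3.52
ee_pos: [0.6144, 0.0547, 0.0627]
orientation: [0.707, 0.707, 0.002, 0.002]
contact_force: [0.3, 1.1, 1.0]
finger_gap: 0.004
finger_force: 0.0
```

move_arm:
  targets:
    - [0.2,-0.05,0,0,-1]
    - [0.395,-0.093,0,0,-1]
    - [0.395,-0.093,0,0,-1]
    - [0.395,-0.093,0.08,0,-1]
    - [0.395,-0.093,0.13,0,-1]
    - [0.395,-0.093,0.15,0,-1]
    - [0.395,-0.093,0.15,0,-1]

```text
clock: 4.1
ee_pos: [0.5979, 0.1142, 0.0362]
orientation: [0.708, 0.707, 0.0, -0.001]
contact_force: [-0.6, 3.2, 1.7]
finger_gap: 0.006
finger_force: 1.2
```

move_arm:
  targets:
    - [0,0,0.015,0,-1]
    - [0,0,0.03,0,-1]
    - [0,0,0.045,0,-1]
    - [0,0,0.06,0,-1]
    - [0.007,0,0.075,0,-1]
    - [0.01,0,0.09,0,-1]
    - [0.01,0,0.09,0,-1]

```text
clock: 4.68
ee_pos: [0.5983, 0.1152, 0.0233]
orientation: [0.708, 0.707, 0.0, -0.0]
contact_force: [-1.2, 3.5, 3.5]
finger_gap: 0.005
finger_force: 1.8
```

move_arm:
  targets:
    - [0,0,0.01,0,-1]
    - [0,0,0.02,0,-1]
    - [0,0,0.025,0,-1]
    - [0,0,0.025,0,-1]

```text
clock: 5.02
ee_pos: [0.5985, 0.1154, 0.0219]
orientation: [0.708, 0.707, 0.0, -0.001]
contact_force: [-7.5, 3.4, 16.1]
finger_gap: 0.006
finger_force: 8.1
```

The force rose from 3.5 to 16 N as the tip reached 21.9 mm, so the lever is against its stop. I'll retract and look.

move_arm:
  targets:
    - [0,0,0.007,0,-1]
    - [0,0,0.007,0,-1]
    - [0,0,-0.1,0,-1]
    - [0,0,-0.4,0,-1]
    - [0,0,-0.7,0,-1]
    - [-0.4,0.2,-1,0,-1]
    - [-0.75,0.3,-1,0,-1]
    - [-0.75,0.3,-1,0,-1]

```text
clock: 5.68
ee_pos: [0.6412, 0.009, 0.169]
orientation: [0.707, 0.707, 0.0, 0.001]
contact_force: [1.1, 0.0, -0.3]
finger_gap: 0.005
finger_force: 0.0
```

Run:
```python
from h import *
s=get_state();w=viewer.grab_frame('wrist');b=viewer.grab_frame('side');print(s['ee_pos'],s['contact_force'])
cv2.imwrite('pics/p3.png',np.vstack([cv2.resize(w['img'][:300],(683,400)),cv2.resize(b['img'][180:240,200:310],(683,200))]))
for u,v in((127,158),(225,131)):pass
np.save('w3.npy',[w,s],allow_pickle=True)
```

```text
[0.64123071 0.00902839 0.1689841 ] [ 1.12824214  0.04913347 -0.28064684]
```

View pics/p3.png

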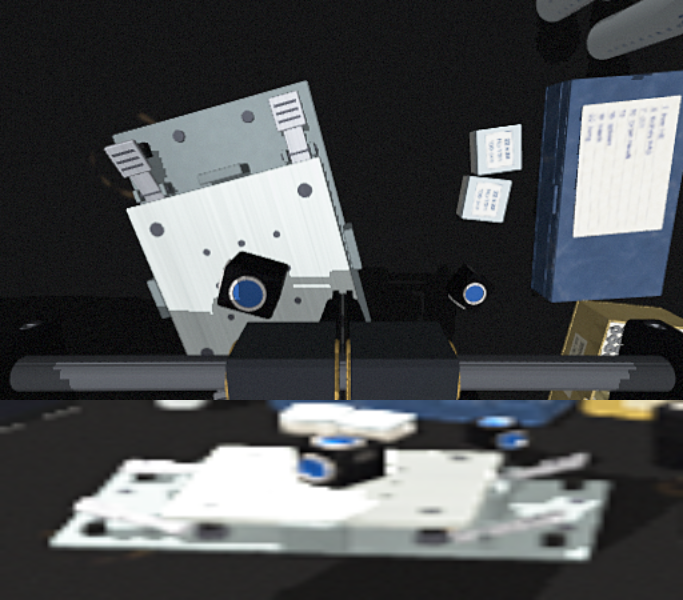

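The wrist view shows the back left lever flat at (287,108) and the front left lever still up at (128,157). The cube stands at (248,290). The side strip shows both right levers up, and the arm is clear of everything, so I'm handing in.

```bash
python3 -c "
from h import *
print(job.hand_in())"
```

```text
the job is handed in; nothing more can be done
None
```

The back left corner gave: it sank to its stop at about 5 N. I pressed its shim lever down flat, left the other three levers up and the cube standing, and handed the job in; no verdict came back. The other three corners were not pressed.

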